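# Tuck the tea caddy's flap under its lip

### The arm

A 6-joint arm with a two-finger parallel gripper is mounted at the origin on a cart in front of the work surface, level with it; the furniture and walls round the work are solid. World frame = base frame: x ahead of the robot, y to its left, z up, the work surface at z = 0. Lengths are in mm, angles in rad, forces in N, time in s.
With the tool pointing down it reaches from about 250 to 775 mm from the base axis. Payload 4 kg.
Tool frame: the origin (TCP) lies on the centre line of the jaws, within the pads' length; the fingertips stand 19 mm ahead of it and the grasp point (between the pads) is the TCP; z points along the fingers, y is the line along which they close (so a half turn about z gives the same grasp; the last joint's range is limited). The gripper opens to 85 mm and grips with 20 to 120 N. Pads are 22 mm wide; open, the fingers measure 114 mm over their backs; the gripper's body (76 mm by 85 mm) begins 54 mm behind the grasp point. The pads swing forward as they close: fully open they stand 13 mm farther back than shut.
Start: joints at [1.016, 0.087, 1.371, -0, 1.684, -0.103], TCP at [240.132, 494.826, 250.341] pointing down, gripper open.
Joint ranges: [-3.1, 3.1], [-0.76, 2.03], [0.27, 2.55], [-1.08, 4.22], [0.17, 2.65], [-2.57, 2.57]. Speed limits (rad/s): [2.79, 2.79, 3.14, 3.14, 3.14, 3.14].

### API

Orientations are given as [roll, pitch, yaw] about the fixed x, y, z axes, in that order (R = Rz(yaw) Ry(pitch) Rx(roll)).
In Python, from cell import bot gives the robot as it stands. The module is installed in compiled form; this text tells all that it offers.
- The arm moves only by the tool send_rows, never from a script. Its arguments are lists of equal length, an entry for each row: "linear": the shift along the world's x, y, z in mm, a list of three; "angular": the turn, a rotation vector about the world's x, y, z in degrees, a list of three; "jaw": the closure, from 0 (fully open) to 1 (shut). A call has 1 to 8 rows; each row shifts and turns the commanded pose from where the row before left it; what a row does not reach is not made up. A row lasts 1/12 s, in which the tool goes at most 41.7 mm and 7.16 degrees, less where a joint would pass 70% of its speed; a pose out of reach is approached as far as the arm can. A call with a gripper value outside its range is refused whole. The fingers move at their own pace and stop on an object; the grip force is fixed at half the most. Time passes only in rows, so rows that do not move let the fingers close. It gives the time, the measured TCP pose, the force, the opening and the grip force at its end, in the units of the state.
- bot.get_obs(): the state, without advancing time (a new reading comes with each control period).
- bot.get_image(name): name is "scene" or "side" or "wrist"; returns (picture, depth): 480x640x3 uint8, red, green, blue; 480x640 float32, mm along the optical axis (not along the pixel's ray), 0 where there is no reading.
- bot.camera_model(name): a dict with "K" (3x3 intrinsics, pixels), "view" (4x4, takes a point from world to camera coordinates); the wrist camera has in their place "mount" (4x4, takes a point from camera to tool coordinates, whose origin is the TCP and whose axes are the flange's). Camera axes: x right, y down, z forward; pixel columns grow to the right and rows downward; lengths in mm; the calibration is good to about 2 mm. A picture is of the moment at which its call begins: read the wrist's pose just before it. camera_model takes no time and is no camera call.
- bot.sign_off(): hands the job in; it is judged then, once.
The state is a dict: "time": time; "qpos": joint angles; "qvel": joint speeds; "tau": joint torques, N m; "ee_pos": TCP position; "tool_rot": TCP orientation; "force": force on the tool from outside, world axes, zero at the start; "ft_torque": the same for the moment, N m; "finger_gap": finger opening in mm; "gripper_force": force on a finger pad.
Only numpy, scipy, OpenCV 4.12 (cv2) and the standard library are available. Lean on these libraries where they do the work, as an engineer would, in place of code of your own. Each camera call takes 0.05 s, during which the arm holds its last target. There are 200 camera calls.

### The job

The red flap of the little wooden tea caddy stands open. Push it over and down with your fingertips, keep it pressed flat against its springy hinge and slide it fully home so that its tongue is tucked beneath the steel lip and the flap stays shut by itself. Do it gently: nothing is pinched, lifted or knocked, the caddy stays about where it stands, and the jar and egg cups beside it are left alone.

Things in the scene. Friction and masses are not known exactly. Their poses are not given: they have to be found in the camera images.
- caddy: open wooden tea caddy, full of sachets, standing loose on the worktop, 1.2 kg (unknown by 20 %), 96 (x) x 120 (y) mm, rim 55 mm high. Origin: centre of its underside, z up. A red flap is hinged along its +y rim (the robot's left at yaw 0) and a steel lip stands on its -y rim; folding the flap shut carries it over towards the caddy's -y. The yaw varies by up to 0.45 rad
- hinge_axis (a point): middle of the flap's hinge axis, fixed in the caddy at (0, 50, 57) mm of it; the axis runs along the caddy's x; this point's axes are parallel to the caddy's
- lip_edge (a point): middle of the lower edge of the steel lip, fixed in the caddy at (0, -38, 60.5) mm. The lip is a 4 mm plate 60 mm wide along x, top 64.5 mm above the worktop; it overhangs the rim by 14 mm towards the hinge, its rounded edge facing the hinge, with a 5.5 mm high slot below it (above the rim plane) that ends at a riser 14 mm behind the edge
- leaf (a joint): angle of the flap (rad): 0 = flat on the caddy's rim (hard stop), 1.57 = upright, beyond = leaning outwards to the caddy's +y; stop at 2.3. The hinge is springy: let go of untucked, the flap springs back open to about 1.6 rad or more; holding it flat takes about 0.03 N m (under 1 N at mid-flap)
- flap (a joint): slide of the flap in its own plane, away from the hinge (m): 0 = drawn back (start; the tongue swings 6 mm clear of the lip), 0.016 = fully home (hard stop), 10 mm of the tongue then under the lip. Friction about 2 N; it stays where it is left; a finger drawn back while pressing drags it out again. If slid out before it is flat, its tongue lands on top of the lip
- tongue_edge (a point): middle of the flap's free edge, on its outer face (up when shut, then 58 mm above the worktop), 82 mm from the hinge axis when drawn back. Flap: red, 3 mm thick, 86 mm wide along the hinge, from 6 to 66 mm off the axis; then the tongue, 40 mm wide, to 82 mm. Site axes: y from the free edge to the hinge, z out of the outer face
- ridge (a point): top middle of the white ridge on the flap's outer face, a push edge 44 mm long parallel to the hinge, 5 mm thick, 4 mm high, its centre 62 mm from the hinge axis when drawn back; push its hinge side towards the lip to slide the flap. Axes as tongue_edge
- spice_jar_green: bystander: loose spice jar with a black cap, 40 mm across, 105 mm tall; origin at the centre of its underside
- egg_cup: bystander: loose blue egg cup, 46 mm across, 60 mm tall; origin at the centre of its underside
- egg_cup_lime: bystander: loose green egg cup, 46 mm across, 60 mm tall; origin at the centre of its underside

How it is judged (in metres and radians):
On the way, in this order (a step that is already met when the one before it is completed fails the run):
1. the flap is folded over, nearly flat, its tongue not yet tucked home (value of joint leaf below 0.3 rad and value of joint flap below 0.009 m).
2. the tongue is tucked beneath the lip (value of joint leaf below 0.06 rad and value of joint flap above 0.0115 m), for 0.2 s.
At the end, for the whole second after the job is handed in: the flap lies flat (within 0.06 rad) with its tongue beneath the lip, slid at least 11.5 of its 16 mm; the caddy stands flat and still within 40 mm of where it was; the jar and both egg cups stand upright within 25 mm of where they were (all of step 2 and linear speed of caddy below 0.01 m/s and angle between caddy's own z axis and vertical below 0.05 rad and height (world z) of caddy below 0.005 m and distance of caddy from where it was at the start of the episode below 0.04 m and distance of each of spice_jar_green, egg_cup, egg_cup_lime from where it was at the start of the episode below 0.025 m and angle between each of spice_jar_green, egg_cup, egg_cup_lime's own z axis and vertical below 0.1 rad); the robot touches nothing.
It fails at once if the caddy is lifted or tipped (height (world z) of caddy above 0.01 m or angle between caddy's own z axis and vertical above 0.15 rad).
It fails at once if the caddy is shoved more than 40 mm (distance of caddy from where it was at the start of the episode above 0.04 m).
It fails at once if the caddy or its flap is pinched or pressed with more than 30 N (contact force between the fingers and caddy above 30 N).
It fails at once if the jar or an egg cup is knocked, moved or lifted (distance of any of spice_jar_green, egg_cup, egg_cup_lime from where it was at the start of the episode above 0.025 m or angle between any of spice_jar_green, egg_cup, egg_cup_lime's own z axis and vertical above 0.35 rad).
It also fails if it takes over 35 s, if anything falls off the work surface, if the arm or the gripper's body presses on something with over 40 N, if the wrist force passes 120 N, or if a joint passes its speed limit or range.

## Working session

There is one attempt and no reset: what is moved stays moved. The work goes in short steps, Python scripts to look and compute and a tool call to move; the robot and the scene stay as the last step left them, time stands still between calls to the robot, and variables do not carry over. Pictures are saved under pics/ and viewed, at most 10 in all, crops included, and the job is handed in when it is done.

Besides the shell and the picture viewer there is one more tool, called after "Emit:" as name(argument=value, ...) on one line, values as JSON. send_rows: Moves the arm, as the interface text tells. Its arguments: {"type":"object","properties":{"linear":{"type":"array","items":{"type":"array","items":{"type":"number"}}},"angular":{"type":"array","items":{"type":"array","items":{"type":"number"}}},"jaw":{"type":"array","items":{"type":"number"}}},"required":["linear","angular","jaw"]}

```bash
mkdir -p pics
python3 - <<'E'
from cell import bot
import cv2,numpy as np
o=bot.get_obs();print(o)
ims=[]
for n in ("scene","side"):
    p,d=bot.get_image(n);np.savez(n+'0.npz',p=p,d=d);m=bot.camera_model(n);np.savez(n+'_cam.npz',**{k:np.array(m[k]) for k in("K","view")})
    print(n,m); cv2.imwrite(f'pics/{n}0.png',p[:,:,::-1])
E
```

```text
{'time': 0.0, 'qpos': array([ 1.01587200e+00,  8.79590862e-02,  1.37226675e+00,  5.45025835e-06,
        1.68360807e+00, -1.03158512e-01]), 'qvel': array([-0.00036332,  0.00037139, -0.00112097,  0.00147583, -0.00107532,
        0.00109059]), 'tau': array([-9.14553875e-04, -3.51864874e+01, -3.13272250e+01, -1.52326834e-04,
        1.07309464e-02,  1.86357971e-05]), 'ee_pos': array([239.8929807 , 494.41404698, 249.13051396]), 'tool_rot': array([-3.13936388e+00, -2.36182203e-04,  2.68982718e+00]), 'force': array([ 0.11595518,  0.21913332, -0.6632551 ]), 'ft_torque': array([ 0.03510032, -0.0290984 , -0.00120956]), 'gripper_force': 0.0, 'finger_gap': 85.34466200524936}
scene {'K': array([[523.97726399,   0.        , 325.02863257],
       [  0.        , 523.97726399, 237.1753672 ],
       [  0.        ,   0.        ,   1.        ]]), 'view': array([[ 6.89091158e-01, -7.24553074e-01,  1.32747680e-02,
        -3.55477724e+02],
       [-2.93845222e-01, -2.96114465e-01, -9.08829582e-01,
         2.22501990e+02],
       [ 6.62426118e-01,  6.22365702e-01, -4.16956318e-01,
         6.24617514e+02],
       [ 0.00000000e+00,  0.00000000e+00,  0.00000000e+00,
         1.00000000e+00]])}
side {'K': array([[528.78664285,   0.        , 317.12576883],
       [  0.        , 528.78664285, 229.50232737],
       [  0.        ,   0.        ,   1.        ]]), 'view': array([[-9.81893278e-01, -1.89373897e-01, -4.80800337e-03,
         5.13174279e+02],
       [-9.25958561e-02,  5.01937234e-01, -8.59933149e-01,
         1.12020267e+02],
       [ 1.65262208e-01, -8.43917377e-01, -5.10384035e-01,
         8.21553705e+02],
       [ 0.00000000e+00,  0.00000000e+00,  0.00000000e+00,
         1.00000000e+00]])}
```

View pics/scene0.png

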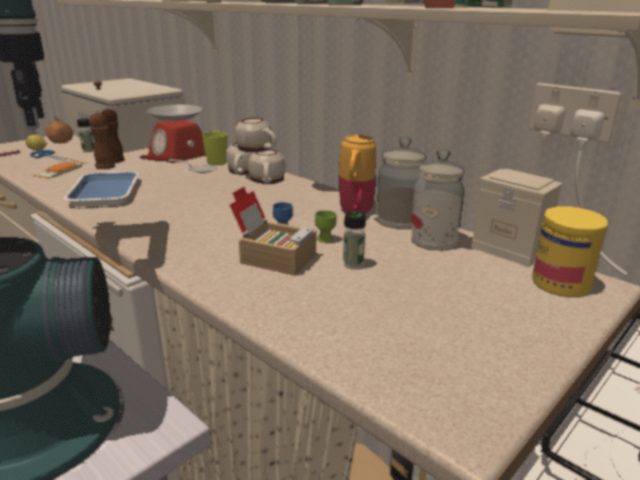

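View pics/side0.png

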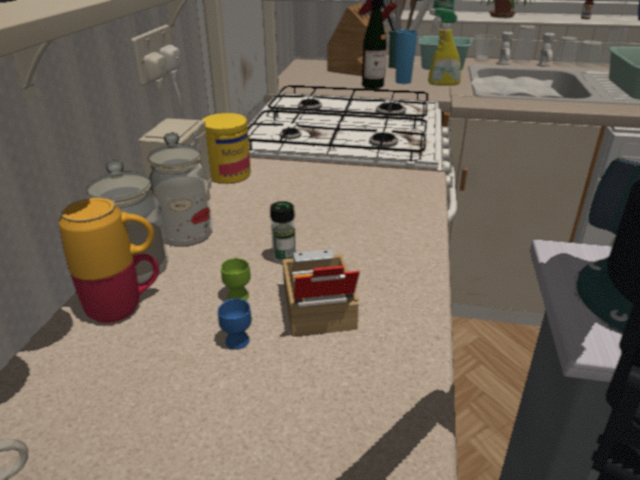

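The scene view shows the open caddy near (278,245) with its red flap up at (248,210). The egg cups are at (283,212) and (326,226), the jar at (354,240). In the side view the flap is at (325,285), the jar at (283,230), and the cups at (235,278) and (235,322).

```bash
cat > h.py <<'E'
import numpy as np,cv2
def cloud(d,K,view):
    v,u=np.mgrid[:480,:640];c=np.stack([(u-K[0,2])/K[0,0]*d,(v-K[1,2])/K[1,1]*d,d],-1)
    R,t=view[:3,:3],view[:3,3]; return (c-t)@R
def hsv(p): return cv2.cvtColor(p,cv2.COLOR_RGB2HSV)
def red(p):
    h=hsv(p);return ((h[...,0]<6)|(h[...,0]>172))&(h[...,1]>170)&(h[...,2]>70)
E
python3 - <<'E'
from h import *
from scipy.spatial import cKDTree
for n,box,jar,cups in(("scene",(220,180,330,275),0,0),("side",(270,240,370,340),0,0)):
    z=np.load(n+'0.npz');c=np.load(n+'_cam.npz');P=cloud(z['d'],c['K'],c['view']);p=z['p']
    m=np.zeros((480,640),bool);x0,y0,x1,y1=box;m[y0:y1,x0:x1]=1
    m&=z['d']>0
    r=red(p)&m;print(n,'red',r.sum(),np.percentile(P[r],[2,25,50,75,98],axis=0).round(0).tolist())
    for zz in (45,30):
        k=m&(abs(P[...,2]-zz)<6)&~r
        print(zz,k.sum(),cv2.minAreaRect(P[k][:,:2].astype(np.float32)))
    k=m&(abs(P[...,2]-54)<5)&~r;print('rim',cv2.minAreaRect(P[k][:,:2].astype(np.float32)),cv2.boxPoints(cv2.minAreaRect(P[k][:,:2].astype(np.float32))).round(0).tolist())
    a=(z['d']>0)&(P[...,2]>12)&(P[...,2]<115)
    for q in({"scene":[(283,212),(326,224),(354,245)],"side":[(235,318),(235,272),(283,240)]}[n]): 
        s=np.zeros_like(m);s[q[1]-28:q[1]+28,q[0]-14:q[0]+14]=1
        ref=P[q[1],q[0]];k=s&a&(np.linalg.norm(P[...,:2]-ref[:2],axis=-1)<45);print(q,np.median(P[k],axis=0).round(0),P[k].min(0).round(0),P[k].max(0).round(0))
E
```

```text
scene red 371 [[440.0, 150.0, 72.0], [451.0, 168.0, 101.0], [468.0, 178.0, 108.0], [483.0, 184.0, 115.0], [507.0, 190.0, 128.0]]
45 1354 ((545.1382446289062, 132.77952575683594), (202.1720428466797, 138.47425842285156), 21.461414337158203)
30 569 ((634.1469116210938, 215.73974609375), (475.28240966796875, 169.82826232910156), 42.1485481262207)
rim ((543.9898681640625, 135.36587524414062), (199.29388427734375, 139.7950897216797), 19.872373580932617) [[427.0, 167.0], [474.0, 36.0], [661.0, 104.0], [614.0, 235.0]]
(283, 212) [592. 196.  47.] [575. 180.  14.] [622. 229.  60.]
(326, 224) [622. 101.  46.] [606.  83.  12.] [653. 131.  60.]
(354, 245) [571. -21.  61.] [562. -32.  12.] [599.  11. 105.]
side red 1148 [[440.0, 152.0, 69.0], [458.0, 166.0, 81.0], [478.0, 173.0, 94.0], [499.0, 183.0, 108.0], [515.0, 195.0, 134.0]]
45 1354 ((515.7376098632812, 77.29473876953125), (95.54230499267578, 199.72198486328125), 22.556995391845703)
30 679 ((518.9451293945312, 69.6606216430664), (95.58171081542969, 216.53253173828125), 22.652982711791992)
rim ((510.9929504394531, 79.3062973022461), (99.44895935058594, 193.84974670410156), 21.630260467529297) [[429.0, 151.0], [500.0, -29.0], [593.0, 8.0], [521.0, 188.0]]
(235, 318) [597. 213.  46.] [576. 181.  12.] [618. 229.  63.]
(235, 272) [628. 116.  48.] [606.  83.  12.] [650. 133.  64.]
(283, 240) [578.   7.  61.] [562. -18.  13.] [604.  13. 107.]
```

Run:
```python
from h import *
from cell import bot
print(bot.camera_model("wrist"))
Q=[];RR=[]
for n in("scene","side"):
    z=np.load(n+'0.npz');c=np.load(n+'_cam.npz');P=cloud(z['d'],c['K'],c['view']);p=z['p']
    loc=np.linalg.norm(P[...,:2]-[495,115],axis=-1)<95
    m=loc&(z['d']>0); r=red(p)&m
    hs=hsv(p); wood=m&~r&(P[...,2]>10)&(P[...,2]<66)&(np.hypot(P[...,0]-583,P[...,1]+5)>30)&(np.hypot(P[...,0]-628,P[...,1]-108)>32)&(np.hypot(P[...,0]-597,P[...,1]-205)>32)
    q=P[wood];Q.append(q);RR.append(P[r]);print(n,len(q),'z pct',np.percentile(q[:,2],[50,90,97]).round(1),cv2.minAreaRect(q[:,:2].astype(np.float32)))
q=np.vstack(Q);best=None
for a in np.arange(0,0.6,0.01):
    x=q[:,:2]@[np.cos(a),np.sin(a)];y=q[:,:2]@[-np.sin(a),np.cos(a)]
    ex=np.percentile(x,[.7,99.3]);ey=np.percentile(y,[.7,99.3]);A=np.ptp(ex)*np.ptp(ey)
    if best is None or A<best[0]:best=(A,a,ex,ey)
A,a,ex,ey=best;R=np.array([[np.cos(a),-np.sin(a)],[np.sin(a),np.cos(a)]]);c0=R@[ex.mean(),ey.mean()]
print('yaw',a,'size',np.ptp(ex),np.ptp(ey),'centre',c0)
for r in RR:
    L=np.c_[(r[:,:2]-c0)@R,r[:,2]];print(np.percentile(L,[3,50,97],axis=0).round(0).tolist())
    k=(L[:,2]>62)&(L[:,2]<140);f=np.polyfit(L[k,2],L[k,1],1);print('y at z57,135',np.polyval(f,[57,135]))
```

```text
{'K': array([[355.95008533,   0.        , 319.71188072],
       [  0.        , 355.95008533, 243.28642774],
       [  0.        ,   0.        ,   1.        ]]), 'mount': array([[ 2.66193283e-04, -9.55972188e-01, -2.93457161e-01,
         7.38725567e+01],
       [ 9.99999929e-01,  3.32238587e-04, -1.75213260e-04,
         2.95935869e-01],
       [ 2.64996796e-04, -2.93457093e-01,  9.55972209e-01,
        -1.23895608e+02],
       [ 0.00000000e+00,  0.00000000e+00,  0.00000000e+00,
         1.00000000e+00]])}
scene 2927 z pct [40.7 59.2 64.1] ((499.267822265625, 109.5491714477539), (101.59488677978516, 122.65321350097656), 19.445510864257812)
side 3398 z pct [43.2 58.4 64.8] ((499.0920715332031, 109.52275848388672), (96.45173645019531, 126.62254333496094), 19.749530792236328)
yaw 0.35000000000000003 size 96.25615598907649 122.1158972483874 centre [498.92978153 110.05001742]
[[-37.0, 56.0, 74.0], [-6.0, 72.0, 108.0], [33.0, 81.0, 127.0]]
y at z57,135 [48.33242403 84.29737027]
[[-37.0, 55.0, 69.0], [3.0, 66.0, 94.0], [40.0, 84.0, 133.0]]
y at z57,135 [49.71332308 85.36731452]
```

Emit:
send_rows(linear=[[13.8,-17.6,-5.6],[13.8,-17.6,-5.6],[13.8,-17.6,-5.6],[13.8,-17.6,-5.6],[13.8,-17.6,-5.6],[13.8,-17.6,-5.6],[13.8,-17.6,-5.6],[13.8,-17.6,-5.6]], angular=[[0,0,-2.75],[0,0,-2.75],[0,0,-2.75],[0,0,-2.75],[0,0,-2.75],[0,0,-2.75],[0,0,-2.75],[0,0,-2.75]], jaw=[1,1,1,1,1,1,1,1])

```text
time: 0.77
ee_pos: [350.8, 352.9, 204.7]
tool_rot: [-3.141, -0.0, 2.304]
force: [0.4, 0.9, 0.1]
finger_gap: 0.1
gripper_force: 0.0
```

Emit:
send_rows(linear=[[13.8,-17.6,-5.6],[13.8,-17.6,-5.6],[13.8,-17.6,-5.6],[13.8,-17.6,-5.6],[13.8,-17.6,-5.6],[13.8,-17.6,-5.6],[13.8,-17.6,-5.6],[13.8,-17.6,-5.6]], angular=[[0,0,-2.75],[0,0,-2.75],[0,0,-2.75],[0,0,-2.75],[0,0,-2.75],[0,0,-2.75],[0,0,-2.75],[0,0,-2.75]], jaw=[1,1,1,1,1,1,1,1])

```text
time: 1.43
ee_pos: [461.1, 212.2, 159.9]
tool_rot: [-3.141, -0.0, 1.919]
force: [0.1, -0.1, 0.1]
finger_gap: -0.1
gripper_force: 0.0
```

Emit:
send_rows(linear=[[0,0,0],[0,0,0]], angular=[[0,0,0],[0,0,0]], jaw=[1,1])

```text
time: 1.6
ee_pos: [460.8, 212.4, 159.8]
tool_rot: [-3.139, -0.001, 1.92]
force: [-0.7, 0.2, -0.4]
finger_gap: -0.1
gripper_force: 0.0
```

Run:
```python
from cell import bot
from h import *
o=bot.get_obs();print(o)
w,d=bot.get_image("wrist");np.savez('w1.npz',p=w,d=d)
s,d2=bot.get_image("side");np.savez('s1.npz',p=s,d=d2)
a=cv2.resize(s[200:380,180:420],(640,480))
cv2.imwrite('pics/w1.png',np.hstack([cv2.resize(w,(400,300)),cv2.resize(a,(400,300))])[:,:,::-1])
```

```text
{'time': 1.6, 'qpos': array([ 3.19894285e-01,  2.99741286e-02,  1.61170735e+00,  4.56763844e-04,
        1.50210256e+00, -2.95149170e-02]), 'qvel': array([ 0.03333018, -0.01608509, -0.00831352,  0.01084722,  0.00388555,
       -0.00125282]), 'tau': array([-8.47608782e-01, -3.12199724e+01, -3.02274907e+01, -1.40988249e-01,
       -4.43124608e-02,  5.20369591e-03]), 'ee_pos': array([460.77764592, 212.41441544, 159.75322999]), 'tool_rot': array([-3.13941566e+00, -5.20087764e-04,  1.92017311e+00]), 'force': array([-0.68978452,  0.17854193, -0.42540044]), 'ft_torque': array([ 0.02672443, -0.03767537, -0.00934691]), 'gripper_force': 0.0, 'finger_gap': -0.08203682426430951}
```

View pics/w1.png

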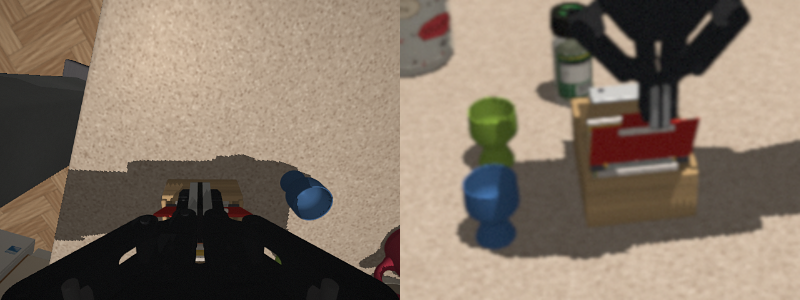

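The wrist view is mostly blocked by the hand. The side crop shows the closed fingers in front of the flap, with the tip near (657,125), just above the white ridge at (648,131) and roughly central. I'll now fold the flap.

Emit:
send_rows(linear=[[0,0,-9],[0,0,-9],[0,0,-9],[0,0,-9],[2.7,-7.5,-0.8],[2.7,-7.5,-0.8],[2.7,-7.5,-0.8],[2.7,-7.5,-0.8]], angular=[[0,0,0],[0,0,0],[0,0,0],[0,0,0],[0,0,0],[0,0,0],[0,0,0],[0,0,0]], jaw=[1,1,1,1,1,1,1,1])

```text
time: 2.37
ee_pos: [472.4, 182.4, 122.0]
tool_rot: [3.14, 0.0, 1.922]
force: [0.2, -0.1, 0.9]
finger_gap: -0.1
gripper_force: 0.2
```

Emit:
send_rows(linear=[[2.7,-7.5,-0.8],[2.7,-7.5,-0.8],[1.9,-5.3,-0.6],[1.9,-5.3,-0.6],[2,-5.5,-2.5],[2,-5.5,-2.5]], angular=[[0,0,0],[0,0,0],[0,0,0],[0,0,0],[0,0,0],[0,0,0]], jaw=[1,1,1,1,1,1])

```text
time: 2.87
ee_pos: [485.3, 146.1, 113.8]
tool_rot: [3.141, 0.0, 1.922]
force: [0.8, -0.2, 0.8]
finger_gap: 0.3
gripper_force: 0.3
```

```bash
cat > snap.py <<'E'
import sys
from cell import bot
from h import *
n=sys.argv[1];o=bot.get_obs();c0=np.array([499,110]);R=np.array([[.939,-.343],[.343,.939]])
print('t',o['time'],'tip caddy',((o['ee_pos'][:2]-c0)@R).round(1),'z',round(o['ee_pos'][2]-19,1),'F',o['force'].round(1))
s,d=bot.get_image("side");c,d2=bot.get_image("scene")
for nm,p,dd in(("side",s,d),("scene",c,d2)):
    k=np.load(nm+'_cam.npz');P=cloud(dd,k['K'],k['view']);m=red(p)&(dd>0)&(np.linalg.norm(P[...,:2]-c0,axis=-1)<110)
    L=np.c_[(P[m][:,:2]-c0)@R,P[m][:,2]];print(nm,len(L),np.percentile(L,[3,50,97],axis=0).round(0).tolist())
    if len(L)>20:
        a=np.arctan2(L[:,2]-57,50-L[:,1]);print('theta',np.median(a[np.hypot(L[:,2]-57,50-L[:,1])>25]).round(2))
a=cv2.resize(s[200:350,220:420],(400,300));b=cv2.resize(c[170:290,200:360],(400,300))
cv2.imwrite(f'pics/{n}.png',np.hstack([a,b])[:,:,::-1])
E
python3 snap.py f1
```

```text
t 2.8667 tip caddy [-0.5 38.6] z 94.8 F [ 0.8 -0.2  0.8]
side 1922 [[-38.0, 20.0, 67.0], [8.0, 36.0, 86.0], [41.0, 46.0, 113.0]]
theta 1.1
scene 83 [[-35.0, 8.0, 100.0], [-3.0, 17.0, 109.0], [25.0, 22.0, 124.0]]
theta 1.0
```

View pics/f1.png

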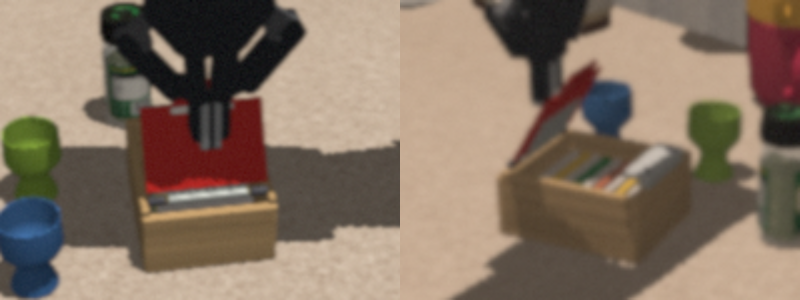

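The side crop shows the fingertip at (208,145), centred on the flap's outer face below the ridge. The flap leans over the caddy at about 1.05 rad, as planned, so I'll carry on.

Emit:
send_rows(linear=[[1.4,-3.8,-3.2],[1.4,-3.8,-3.2],[1.1,-3,-4.2],[1.1,-3,-4.2],[0.7,-1.9,-4.8],[0.7,-1.9,-4.8],[0.2,-0.6,-3],[0.2,-0.6,-3]], angular=[[0,0,0],[0,0,0],[0,0,0],[0,0,0],[0,0,0],[0,0,0],[0,0,0],[0,0,0]], jaw=[1,1,1,1,1,1,1,1])

```text
time: 3.63
ee_pos: [491.6, 127.8, 82.8]
tool_rot: [-3.141, 0.0, 1.922]
force: [0.0, 0.2, 1.8]
finger_gap: 0.0
gripper_force: 0.4
```

Emit:
send_rows(linear=[[0,0,-1.5],[0,0,-1.5],[0,0,0]], angular=[[0,0,0],[0,0,0],[0,0,0]], jaw=[1,1,1])

```text
time: 3.88
ee_pos: [491.5, 128.1, 80.0]
tool_rot: [-3.141, -0.0, 1.922]
force: [0.5, -0.4, 0.4]
finger_gap: -0.4
gripper_force: 0.2
```

```bash
python3 snap.py f2
```

```text
t 3.8833 tip caddy [-0.8 19.5] z 61.0 F [ 0.5 -0.4  0.4]
side 1194 [[-39.0, -13.0, 60.0], [10.0, 22.0, 62.0], [41.0, 43.0, 66.0]]
theta 0.15
scene 274 [[-39.0, -27.0, 58.0], [-17.0, 8.0, 61.0], [34.0, 41.0, 64.0]]
theta 0.09
```

View pics/f2.png

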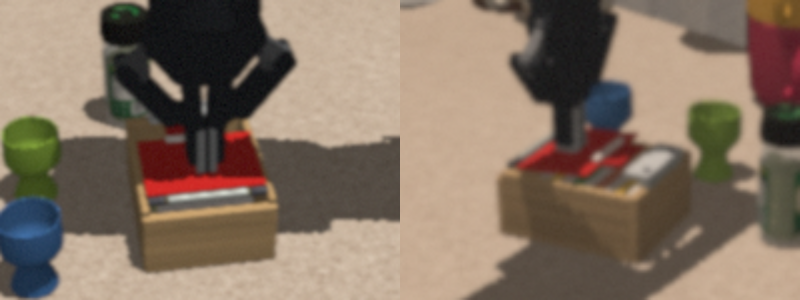

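The flap lies over the caddy with only a small tilt left, the fingertip rests at (207,165), and the tongue is short of the lip. Next I'll press down gently.

Emit:
send_rows(linear=[[0,0,-1],[0,0,-1],[0,0,-0.5],[0,0,0]], angular=[[0,0,0],[0,0,0],[0,0,0],[0,0,0]], jaw=[1,1,1,1])

```text
time: 4.32
ee_pos: [491.8, 128.0, 77.8]
tool_rot: [3.141, 0.0, 1.922]
force: [0.2, -0.2, 1.0]
finger_gap: -0.0
gripper_force: 0.2
```

Emit:
send_rows(linear=[[0,0,-0.5],[0,0,0]], angular=[[0,0,0],[0,0,0]], jaw=[1,1])

```text
time: 4.48
ee_pos: [491.8, 128.0, 77.3]
tool_rot: [3.141, 0.0, 1.922]
force: [0.0, -0.8, 1.0]
finger_gap: -0.5
gripper_force: 0.2
```

Emit:
send_rows(linear=[[0,0,-0.5],[0,0,0],[0,0,0]], angular=[[0,0,0],[0,0,0],[0,0,0]], jaw=[1,1,1])

```text
time: 4.73
ee_pos: [491.8, 128.0, 77.0]
tool_rot: [3.141, 0.0, 1.922]
force: [-0.0, -0.8, 2.0]
finger_gap: -0.2
gripper_force: 0.9
```

Emit:
send_rows(linear=[[0,0,-0.4],[0,0,0],[0,0,0]], angular=[[0,0,0],[0,0,0],[0,0,0]], jaw=[1,1,1])

```text
time: 4.98
ee_pos: [491.9, 128.0, 76.9]
tool_rot: [3.141, 0.0, 1.922]
force: [-0.8, -0.9, 4.3]
finger_gap: 0.1
gripper_force: 2.2
```

Emit:
send_rows(linear=[[0.7,-1.9,0],[0.7,-1.9,0],[0.7,-1.9,0],[0.7,-1.9,0],[0.7,-1.9,0],[0.7,-1.9,0],[0.7,-1.9,0]], angular=[[0,0,0],[0,0,0],[0,0,0],[0,0,0],[0,0,0],[0,0,0],[0,0,0]], jaw=[1,1,1,1,1,1,1])

```text
time: 5.57
ee_pos: [496.5, 115.2, 76.8]
tool_rot: [3.141, -0.001, 1.922]
force: [-1.2, 2.3, 5.6]
finger_gap: -0.1
gripper_force: 2.5
```

Emit:
send_rows(linear=[[0.7,-1.9,0],[0.7,-1.9,0],[0.7,-1.9,0],[0.7,-1.9,0],[0,0,0]], angular=[[0,0,0],[0,0,0],[0,0,0],[0,0,0],[0,0,0]], jaw=[1,1,1,1,1])

```text
time: 5.98
ee_pos: [499.9, 107.1, 76.7]
tool_rot: [3.14, -0.0, 1.922]
force: [-0.7, 3.0, 4.6]
finger_gap: -0.1
gripper_force: 2.4
```

```bash
python3 snap.py f3
```

```text
t 5.9833 tip caddy [-0.2 -3. ] z 57.7 F [-0.7  3.   4.6]
side 1055 [[-39.0, -27.0, 58.0], [7.0, 7.0, 60.0], [41.0, 27.0, 61.0]]
theta 0.06
scene 216 [[-38.0, -26.0, 56.0], [-22.0, 1.0, 57.0], [29.0, 24.0, 59.0]]
theta 0.0
```

View pics/f3.png

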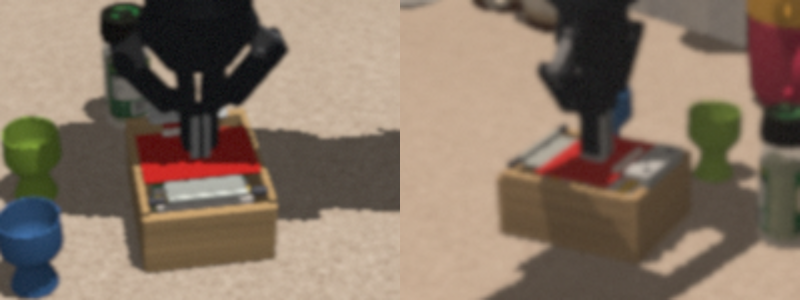

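The red panel's hinge edge has moved from about y=43 to y=26 in the caddy frame, with θ≈0. Friction has carried the flap nearly or fully home. I'll push a little more to confirm it's at the stop.

Emit:
send_rows(linear=[[0.7,-1.9,0],[0.7,-1.9,0],[0,0,0]], angular=[[0,0,0],[0,0,0],[0,0,0]], jaw=[1,1,1])

```text
time: 6.33
ee_pos: [501.0, 103.3, 76.6]
tool_rot: [3.141, -0.0, 1.922]
force: [-0.9, 4.2, 4.6]
finger_gap: -0.4
gripper_force: 2.5
```

```bash
python3 snap.py f4
python3 - <<'E'
from h import *
# caddy shift check: wood box at mid height, before vs now, side & scene
from cell import bot
c0=np.array([499,110]);R=np.array([[.939,-.343],[.343,.939]])
for n in("side","scene"):
    k=np.load(n+'_cam.npz')
    for p,d in((lambda z:(z['p'],z['d']))(np.load(n+'0.npz')),bot.get_image(n)):
        P=cloud(d,k['K'],k['view']);L=(P[...,:2]-c0)@R
        m=(d>0)&(P[...,2]>15)&(P[...,2]<45)&(abs(L[...,0])<60)&(abs(L[...,1])<75)
        e=L[m];print(n,np.percentile(e,[1,99],axis=0).round(1).tolist(),np.median(e[abs(e[:,0])<35],axis=0).round(1))
E
```

```text
t 6.3333 tip caddy [-0.4 -7. ] z 57.6 F [-0.9  4.2  4.6]
side 1086 [[-39.0, -26.0, 58.0], [6.0, 6.0, 60.0], [41.0, 27.0, 61.0]]
theta 0.06
scene 221 [[-39.0, -23.0, 56.0], [-21.0, 8.0, 57.0], [25.0, 24.0, 58.0]]
theta 0.0
side [[-45.7, -54.2], [48.1, 61.4]] [ 5.1 58.4]
side [[-46.3, -40.3], [48.1, 61.3]] [ 2.2 58.9]
scene [[-48.4, -61.1], [46.3, 56.3]] [ 3.6 -5.3]
scene [[-48.4, -61.2], [44.3, 57.1]] [ -6.1 -59.6]
```

The flap edge didn't move while the finger slid 4 mm further, so the flap is at its stop, and the caddy hasn't moved. I'll lift straight off.

Emit:
send_rows(linear=[[0,0,2],[0,0,4],[0,0,10],[0,0,20],[0,0,20],[0,0,20],[0,0,0],[0,0,0]], angular=[[0,0,0],[0,0,0],[0,0,0],[0,0,0],[0,0,0],[0,0,0],[0,0,0],[0,0,0]], jaw=[1,1,1,1,1,1,1,1])

```text
time: 7.2
ee_pos: [501.7, 103.0, 154.0]
tool_rot: [3.139, 0.002, 1.922]
force: [-0.1, 0.1, -0.4]
finger_gap: 0.1
gripper_force: 0.0
```

```bash
python3 snap.py f5
```

```text
t 7.2 tip caddy [ 0.1 -7.5] z 135.0 F [-0.1  0.1 -0.4]
side 1310 [[-39.0, -27.0, 59.0], [1.0, 2.0, 61.0], [41.0, 27.0, 63.0]]
theta 0.09
scene 391 [[-39.0, -26.0, 57.0], [-7.0, 3.0, 59.0], [38.0, 23.0, 60.0]]
theta 0.03
```

View pics/f5.png

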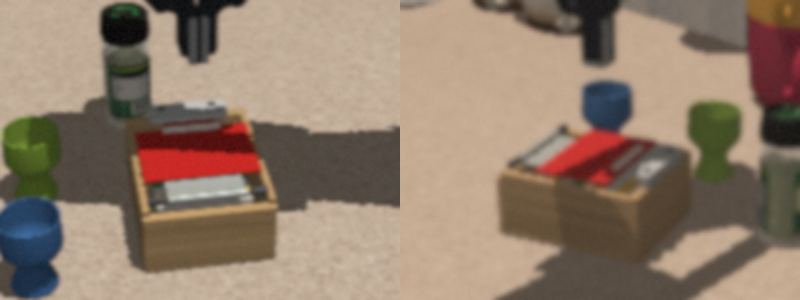

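The flap stays shut by itself with its tongue under the lip. The small rise of about 0.03 rad matches the slot clearance. Everything else is standing where it was, so I'll hand it in.

```bash
python3 -c "
from cell import bot
print(bot.sign_off())"
```

```text
the job is handed in; nothing more can be done
None
```

The flap is shut and stays down by itself with its tongue tucked under the lip (slid about 16 mm); the caddy, jar and egg cups look unmoved, and the job is handed in (no verdict was returned).

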